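# Set the stud collar to the height of the slotted setting block

### The arm

A 6-joint arm with a two-finger parallel gripper is mounted at the origin on the work surface. World frame = base frame: x ahead of the robot, y to its left, z up, the work surface at z = 0. Lengths are in mm, angles in rad, forces in N, time in s.
With the tool pointing down it reaches from about 350 to 975 mm from the base axis. Payload 7.1 kg.
Tool frame: the origin (TCP) lies at the very end of the fingers, on their centre line; the grasp point (between the pads) lies 19 mm behind it (env.tcp_to_grasp is the z of the grasp point in the tool frame, in mm); z points along the fingers, y is the line along which they close (so a half turn about z gives the same grasp; the last joint's range is limited). The gripper opens to 88 mm and grips with 3 to 60 N. Pads are 20 mm wide; open, the fingers measure 115 mm over their backs; the gripper's body (75 mm by 178 mm) begins 61 mm behind the grasp point.
Start: joints at [-1.34, 0.423, 1.63, -0, 1.089, -0.019], TCP at [154.525, -605.58, 222.675] pointing down, gripper open.
Joint ranges: [-3, 3], [-0.9, 2.11], [0.09, 2.58], [-1.31, 4.45], [0.11, 2.69], [-2.54, 2.54]. Speed limits (rad/s): [2.39, 2.39, 3.01, 3.14, 3.14, 3.14].

### API

Orientations are given as a unit quaternion [w, x, y, z].
In Python, from plant import env gives the robot as it stands.
- The arm moves only by the tool step_arm, never from a script. Its argument "deltas" is a list of rows, each an object with "jaw": the finger opening in m, from 0 to 0.0878; "travel": the shift along the tool's x, y, z in parts of the range, where 1.0 means 0.75 m, a list of three; "turn": the turn, a rotation vector about the tool's x, y, z in fractions of the full range, 1 being 180 degrees, a list of three. In form: [{"jaw": jaw, "travel": [dx, dy, dz], "turn": [rx, ry, rz]}, ...]. A call has exactly 10 rows; each row is the pose to reach, as a shift and turn from the pose commanded when the call began, along the tool's axes at that moment; what a row does not reach only later rows make up. A row lasts 1/8 s, in which the tool goes at most 62.5 mm and 10.7 degrees, less where a joint would pass 70% of its speed; a pose out of reach is approached as far as the arm can. No shift or turn number may pass 1 either way. A call with a gripper value outside its range is refused whole. The fingers move at their own pace and stop on an object; the grip force is fixed at half the most. Time passes only in rows, so rows that repeat a pose let the fingers close, or fill a call up. It gives the time, the measured TCP pose, the force, the opening and the grip force at its end, in the units of the state.
- env.read_state(): the state, without advancing time (a new reading comes with each control period).
- env.camera(name): name is "scene" or "top" or "wrist"; returns the picture (400x640x3 uint8, red, green, blue); there is no depth.
- env.calibration(name): a dict with "mtx" (3x3 intrinsics, pixels), "R" (3x3) and "t" (3): a world point X has camera coordinates R X + t. Camera axes: x right, y down, z forward; pixel columns grow to the right and rows downward; lengths in mm; the calibration is good to about 2 mm. A picture is of the moment at which its call begins: read the wrist's pose just before it. calibration takes no time and is no camera call; for the wrist camera it gives the pose at the moment of the call.
- env.sign_off(): hands the job in; it is judged then, once.
The state is a dict: "time": time; "joints": joint angles; "qvel": joint speeds; "tau": joint torques, N m; "position": TCP position; "ee_rot": TCP orientation; "force": force on the tool from outside, world axes, zero at the start; "wrist_torque": the same for the moment, N m; "width": finger opening in mm; "gripper_force": force on a finger pad.
Only numpy, scipy, OpenCV 4.12 (cv2) and the standard library are available. Lean on these libraries where they do the work, as an engineer would, in place of code of your own. Each camera call takes 0.05 s, during which the arm holds its last target. There are 200 camera calls.

### The job

Set the knurled collar on the stand's stud to the height of the taller slotted plaster block: bring that block under the collar so that it stands flat on the base board, fully home around the stud, then screw the collar down until it nips the block. Nip it gently but for real, with about 15 newtons, never so hard that the plaster crushes (50 newtons), let go of everything, and leave the other block and the things around untouched.

Things in the scene. Friction and masses are not known exactly. Their poses are not given: they have to be found in the camera images.
- stand: Mounting stand, fixed: wooden base board 250 x 130 x 30 mm with an upright threaded steel stud, 14 mm thick, rising 100 mm above the board. Origin on the stud's axis at table level, z up. In this frame the board runs from x = -170 to +80 mm and y = -65 to +65 mm: its long end is on the -x side.
- stud_foot (a point): Point on the stud's axis, at the top face of the base board (30 mm above the table).
- collar: Knurled steel collar on the stud, 46 mm across, 28 mm high with the rubber washer under it. Origin on its axis at the underside; turns with it. Clockwise seen from above screws it down, 20 mm a turn (3.18 mm/rad). In air it turns at 0.1 N m and stays where left, loaded or not; bearing on the block, each further mm down adds about 17 N, each 10 N about 0.1 N m.
- tall_block: Taller of two fork-shaped plaster blocks: 129 mm long (x), 50 wide (y), 47 to 53 high (castings differ), 0.3 kg. Slot 20 mm wide and 31 deep, open at the +x end. Origin at the underside, in the slot, where the stud's axis lies when the stud meets the slot's closed end (7 mm to -x of it). Tines end at x = +24 mm, solid tail ends at x = -105 mm. z up.
- tall_block_tail (a point): Middle of the tall block's solid tail, 82 mm from the origin along its -x, 25 mm above the underside: a good place to hold it, across the 50 mm width, clear of the collar.
- short_block: The shorter setting block, same outline and slot as the tall one but only 34 mm high; not the one wanted. Origin as on the tall one.
- offcut: Bystander: rough grey stone offcut, 90 x 60 x 45 mm. To be left alone. Origin at its underside.
- mallet: Bystander: steel-headed hammer, wooden handle, 260 mm long. To be left alone. Origin at its underside.
- chisel: Bystander: steel stone chisel lying flat, about 205 mm long. To be left alone. Origin at its underside.
- dust_brush: Bystander: wooden brush, 220 mm long. To be left alone. Origin at its underside.
- pot: Bystander: closed round pot, 64 across, 75 mm high. To be left alone. Origin at its underside.
- mug: Bystander: blue ceramic mug, 84 across, 90 mm high. To be left alone. Origin at its underside.
- spacer: Bystander: flat steel ring, 56 across, 12 mm high. To be left alone. Origin at its underside.
Mind the look-alikes: they are no part of the job. What is shaped like the tall_block but pink is not meant.

How it is judged:
By the outcome, as a careful person would: the job done as asked, in the order asked, and still so for the second after the job is handed in, with the robot touching nothing.
It also fails if it takes over 72 s, if anything falls off the work surface, if the arm or the gripper's body presses on something with over 40 N, if the wrist force passes 120 N, or if a joint passes its speed limit or range.

## Working session

There is one attempt and no reset: what is moved stays moved. The work goes in short steps, Python scripts to look and compute and a tool call to move; the robot and the scene stay as the last step left them, time stands still between calls to the robot, and variables do not carry over. Pictures are saved under pics/ and viewed, at most 10 in all, crops included, and the job is handed in when it is done.

Besides the shell and the picture viewer there is one more tool, called as a command line: name --argument value ..., lists and objects as JSON in quotes. step_arm: Moves the arm, as the interface text tells. Its arguments: {"type":"object","properties":{"deltas":{"type":"array"}},"required":["deltas"]}

```bash
mkdir -p pics; ls; python3 - <<'E'
from plant import env
import cv2
for n in("scene","top"):
    cv2.imwrite(f"pics/{n}0.png",env.camera(n)[:,:,::-1])
    c=env.calibration(n);print(n,c)
s=env.read_state();print({k:s[k] for k in("time","position","ee_rot","force","width")})
E
```

```text
pics
scene {'mtx': array([[453.05089873,   0.        , 323.22901249],
       [  0.        , 453.05089873, 201.99000307],
       [  0.        ,   0.        ,   1.        ]]), 'R': array([[-0.2147551 ,  0.97665769,  0.00447333],
       [ 0.80365518,  0.17931296, -0.5674374 ],
       [-0.55499423, -0.11826506, -0.82340438]]), 't': array([ 118.17448913, -383.78019096, 1586.60555552])}
top {'mtx': array([[427.71338882,   0.        , 313.67864006],
       [  0.        , 427.71338882, 196.40491251],
       [  0.        ,   0.        ,   1.        ]]), 'R': array([[-0.01728047, -0.99982915,  0.00656123],
       [-0.99828246,  0.01688561, -0.05609814],
       [ 0.05597776, -0.00751937, -0.9984037 ]]), 't': array([  -9.4692784 ,  556.15225654, 1542.02853374])}
{'time': 0.1, 'position': array([ 154.41982605, -605.11028873,  221.99105194]), 'ee_rot': array([-6.80042185e-04,  9.92210220e-01,  1.24572922e-01, -6.96290590e-05]), 'force': array([-0.99484653, -0.56186435, -0.6570501 ]), 'width': 87.94064333606603}
```

View pics/top0.png

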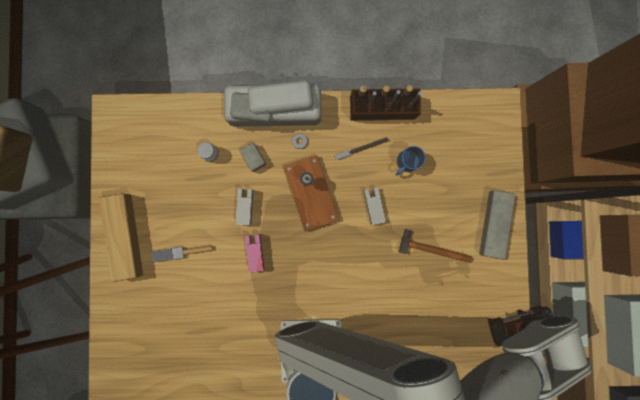

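View pics/scene0.png

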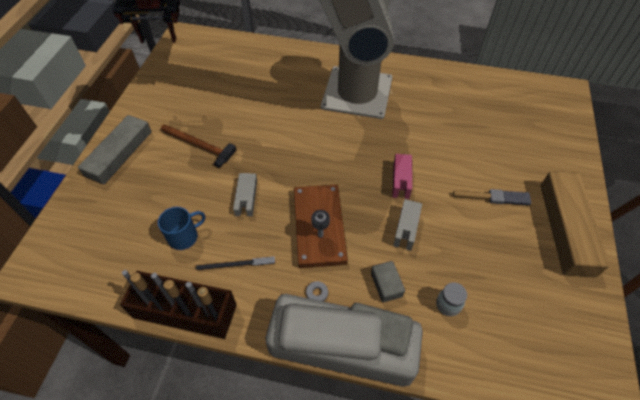

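The top view shows plaster blocks at about (244,206) and (375,205), the stand at (312,193) with the collar at (307,179), and the pink decoy at (255,252). In the scene view the blocks are at (408,224) and (245,194). I'll enlarge these to tell the two blocks apart.

```bash
cat > h.py <<'E'
from plant import env
import cv2, numpy as np
def ray(name,uv,z,c=None):
    c=c or env.calibration(name); R,t=np.array(c["R"]),np.array(c["t"])
    d=R.T@np.linalg.solve(c["mtx"],[uv[0],uv[1],1.]); o=-R.T@t
    return o+d*(z-o[2])/d[2]
def proj(name,X,c=None):
    c=c or env.calibration(name); p=c["mtx"]@(c["R"]@np.array(X,float)+c["t"]); return p[:2]/p[2]
E
python3 - <<'E'
from h import *
s=cv2.imread("pics/scene0.png");t=cv2.imread("pics/top0.png")
def cr(im,x,y,w=100,h=75): return cv2.resize(im[y:y+h,x:x+w],(400,300),interpolation=cv2.INTER_CUBIC)
o=np.vstack([np.hstack([cr(t,200,165),cr(t,330,165)]),np.hstack([cr(s,360,185),cr(s,200,155)])])
cv2.imwrite("pics/c1.png",o)
o=np.hstack([cr(t,262,140,100,100*3//4),cr(t,262,170)]);o2=np.hstack([cr(s,270,170),cr(s,270,200)])
cv2.imwrite("pics/c2.png",np.vstack([o,o2]))
E
```

```text
(no output)
```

View pics/c1.png

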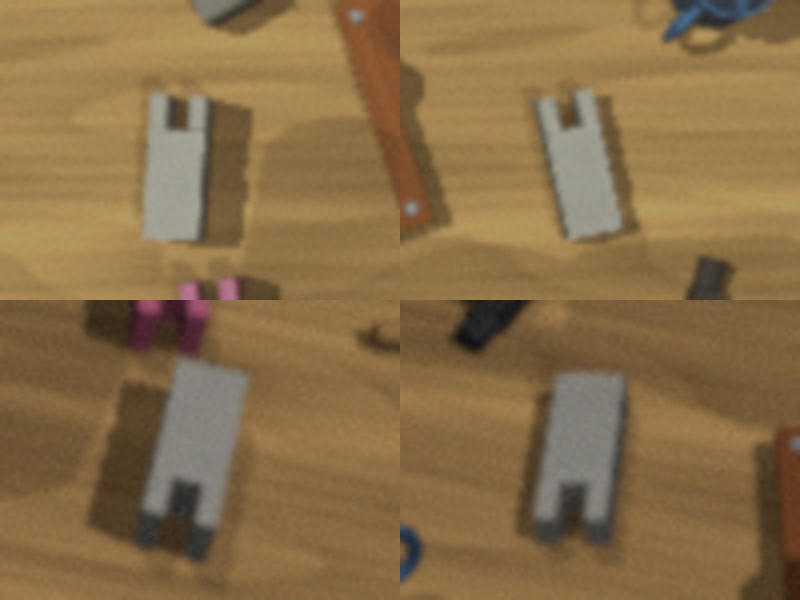

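View pics/c2.png

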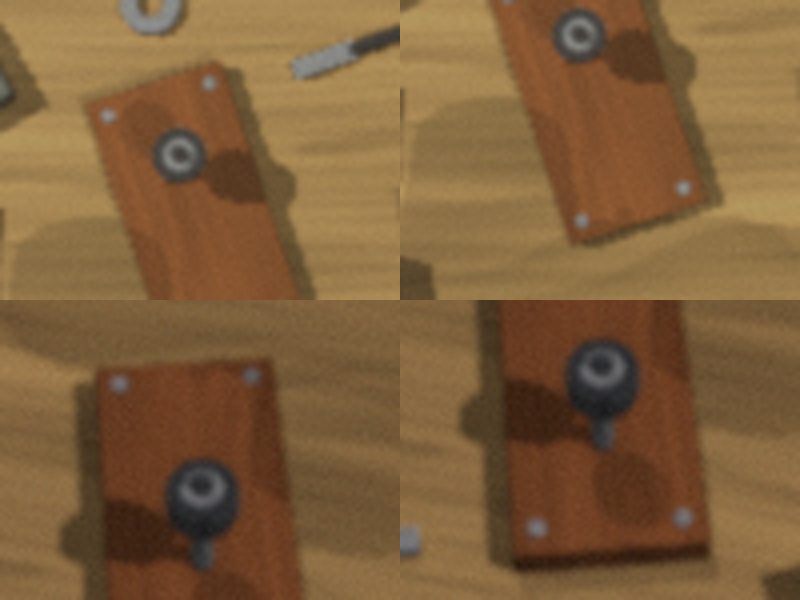

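The crops settle it. The left block in the top view, scene (408,224), has the long shadow and the tall front face, so it is the tall block. Its slot points away from the robot. The board's long end points towards the robot, and the stud top is at top (307,179), scene (320,217). Next come coarse positions.

```bash
python3 - <<'E'
from h import *
np.set_printoptions(precision=1,suppress=True)
t=cv2.imread("pics/top0.png");hsv=cv2.cvtColor(t,cv2.COLOR_BGR2HSV)
m=((hsv[...,1]<60)&(hsv[...,2]>110)).astype(np.uint8)
for nm,(x0,y0,x1,y1),z in(("tall",(225,180,262,230),50),("short",(355,180,395,230),34)):
    mm=np.zeros_like(m);mm[y0:y1,x0:x1]=m[y0:y1,x0:x1]
    p=np.argwhere(mm)[:,::-1]
    P=np.array([ray("top",q,z)[:2] for q in p]);r=cv2.minAreaRect(P.astype(np.float32));print(nm,len(p),r,cv2.boxPoints(r).tolist())
print("stud top@130",ray("top",(307,178.75),130),ray("scene",(320,216.5),130))
# board top screws in top view
f=lambda x,y,ox,oy:(ox+x/4,oy+y/4)
S=[ray("top",f(*a),30)[:2] for a in((108,116,262,140),(209,83,262,140),(182,221,262,170),(283,188,262,170))]
print("screws",S, [np.degrees(np.arctan2(*(S[i]-S[j])[::-1])) for i,j in((0,2),(1,3))])
b=((hsv[...,0]<13)&(hsv[...,1]>130)).astype(np.uint8);mm=np.zeros_like(b);mm[150:235,280:345]=b[150:235,280:345]
mm=cv2.morphologyEx(mm,cv2.MORPH_OPEN,np.ones((3,3)))
P=np.array([ray("top",q,30)[:2] for q in np.argwhere(mm)[:,::-1]],np.float32);print("board",cv2.minAreaRect(P))
E
```

```text
tall 457 ((522.6347045898438, 232.31088256835938), (49.57170104980469, 126.75287628173828), 85.40375518798828) [[457.47589111328125, 212.68331909179688], [583.8211059570312, 202.52615356445312], [587.7935180664062, 251.93844604492188], [461.44830322265625, 262.0956115722656]]
short 462 ((517.059326171875, -236.5863037109375), (126.93955993652344, 52.58828353881836), 10.52087116241455) [[449.85540771484375, -222.32339477539062], [459.45770263671875, -274.027587890625], [584.2632446289062, -250.84921264648438], [574.6609497070312, -199.14501953125]]
stud top@130 [609.7   3.4 130. ] [613.6   5.  130. ]
screws [array([656. ,  68.7]), array([684.5, -23.2]), array([451.7,   5.1]), array([479.7, -86.2])] [np.float64(17.293049864880086), np.float64(17.110646072712306)]Traceback (most recent call last):
  File "<stdin>", line 16, in <module>
cv2.error: OpenCV(4.12.0) /io/opencv/modules/imgproc/src/convhull.cpp:143: error: (-215:Assertion failed) total >= 0 && (depth == CV_32F || depth == CV_32S) in function 'convexHull'
```

```bash
cat >> h.py <<'E'
from scipy.spatial.transform import Rotation as Ro
def plan(xyz,ang,s=None):
    "tool-frame travel (mm) and turn (deg) to TCP xyz, pointing down, tool x at world angle ang deg"
    s=s or env.read_state(); w,x,y,z=s["ee_rot"]; R=Ro.from_quat([x,y,z,w])
    a=np.radians(ang); G=Ro.from_matrix(np.array([[np.cos(a),np.sin(a),0],[np.sin(a),-np.cos(a),0],[0,0,-1]]))
    print("t %.1f pos %s travel mm %s turn deg %s"%(s["time"],np.round(s["position"],1),np.round(R.inv().apply(np.array(xyz)-s["position"]),1),np.round((R.inv()*G).as_rotvec(degrees=True),2)))
E
python3 - <<'E'
from h import *
s=env.read_state();w,x,y,z=s["ee_rot"];R=Ro.from_quat([x,y,z,w]).as_matrix()
c=env.calibration("wrist");C=-c["R"].T@c["t"]
print("cam in tool",R.T@(C-s["position"]),"cam axes in tool\n",(c["R"]@R).round(3),c["mtx"][0,0])
plan((450,-150,280),-4.6)
E
```

```text
cam in tool [  85.10119648   -0.19310109 -162.5922574 ] cam axes in tool
 [[-0.     1.     0.001]
 [-0.952  0.    -0.306]
 [-0.306 -0.001  0.952]] 314.9036192186156
t 0.1 pos [ 154.4 -605.1  222. ] travel mm [ 398.9 -368.   -57.5] turn deg [-8.000e-02  1.000e-02  1.891e+01]
```

Careful with the scale: shifts go in shares of 0.75 m and turns go in shares of 180 degrees. That gives: 0.399 m / 0.75 = 0.532, -0.368 m / 0.75 = -0.4907, 18.9 degrees / 180 = 0.105.

step_arm --deltas '[{"jaw": 0.0878, "travel": [0.532, -0.4907, -0.0767], "turn": [0, 0, 0.105]}, {"jaw": 0.0878, "travel": [0.532, -0.4907, -0.0767], "turn": [0, 0, 0.105]}, {"jaw": 0.0878, "travel": [0.532, -0.4907, -0.0767], "turn": [0, 0, 0.105]}, {"jaw": 0.0878, "travel": [0.532, -0.4907, -0.0767], "turn": [0, 0, 0.105]}, {"jaw": 0.0878, "travel": [0.532, -0.4907, -0.0767], "turn": [0, 0, 0.105]}, {"jaw": 0.0878, "travel": [0.532, -0.4907, -0.0767], "turn": [0, 0, 0.105]}, {"jaw": 0.0878, "travel": [0.532, -0.4907, -0.0767], "turn": [0, 0, 0.105]}, {"jaw": 0.0878, "travel": [0.532, -0.4907, -0.0767], "turn": [0, 0, 0.105]}, {"jaw": 0.0878, "travel": [0.532, -0.4907, -0.0767], "turn": [0, 0, 0.105]}, {"jaw": 0.0878, "travel": [0.532, -0.4907, -0.0767], "turn": [0, 0, 0.105]}]'

```text
time: 1.35
position: [451.4, -148.1, 280.3]
ee_rot: [-0.0, 0.999, -0.038, 0.0]
force: [-0.0, -1.0, -0.5]
width: 87.6
gripper_force: 0.0
```

```bash
python3 - <<'E'
from h import *
plan((520,130,250),-4.6); print(env.read_state()["joints"])
E
```

```text
t 1.4 pos [ 451.4 -148.1  280.3] travel mm [  47.4 -282.5   30.4] turn deg [-0.01 -0.03  0.27]
[-3.42296720e-01  1.28273208e-01  1.89304429e+00  3.30144342e-04
  1.11983019e+00  1.30393877e+00]
```

Scaled: -0.282 m / 0.75 = -0.376, 0.03 m / 0.75 = 0.04, 0.3 degrees / 180 = 0.0017.

step_arm --deltas '[{"jaw": 0.0878, "travel": [0.0627, -0.376, 0.04], "turn": [0, 0, 0.0017]}, {"jaw": 0.0878, "travel": [0.0627, -0.376, 0.04], "turn": [0, 0, 0.0017]}, {"jaw": 0.0878, "travel": [0.0627, -0.376, 0.04], "turn": [0, 0, 0.0017]}, {"jaw": 0.0878, "travel": [0.0627, -0.376, 0.04], "turn": [0, 0, 0.0017]}, {"jaw": 0.0878, "travel": [0.0627, -0.376, 0.04], "turn": [0, 0, 0.0017]}, {"jaw": 0.0878, "travel": [0.0627, -0.376, 0.04], "turn": [0, 0, 0.0017]}, {"jaw": 0.0878, "travel": [0.0627, -0.376, 0.04], "turn": [0, 0, 0.0017]}, {"jaw": 0.0878, "travel": [0.0627, -0.376, 0.04], "turn": [0, 0, 0.0017]}, {"jaw": 0.0878, "travel": [0.0627, -0.376, 0.04], "turn": [0, 0, 0.0017]}, {"jaw": 0.0878, "travel": [0.0627, -0.376, 0.04], "turn": [0, 0, 0.0017]}]'

```text
time: 2.6
position: [519.6, 126.3, 250.4]
ee_rot: [-0.0, 0.999, -0.043, 0.0]
force: [0.1, -0.5, 0.4]
width: 87.9
gripper_force: 0.0
```

```bash
python3 - <<'E'
from h import *
import pickle
c=env.calibration("wrist");im=env.camera("wrist")[:,:,::-1];pickle.dump((c,im),open("w1.pkl","wb"))
cv2.imwrite("pics/w1.png",im)
for n,X in(("tail@50",(481,236,50)),("stud@130",(611,4,130)),("foot",(611,4,30))):print(n,proj("wrist",X,c))
print(env.read_state()["position"])
E
```

```text
tail@50 [230.20661433 206.3055874 ]
stud@130 [452.56499232  71.73191634]
foot [416.47761878  77.24533068]
[519.60724295 126.49593113 250.3428364 ]
```

View pics/w1.png

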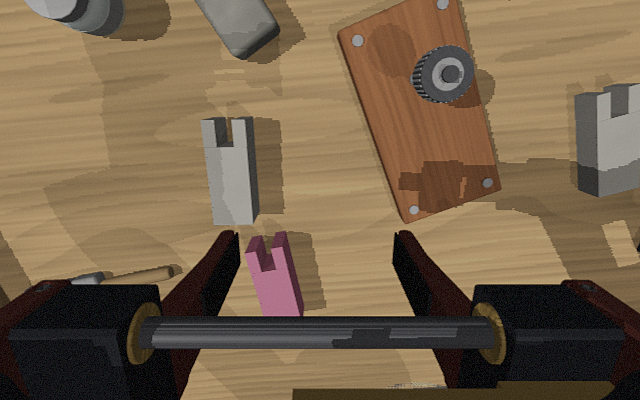

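The wrist view shows the left block at (230,170), the collar and stud at (445,73), and the short block at the right edge (610,140). I'll enlarge it to get corners.

```bash
python3 - <<'E'
from h import *
im=cv2.imread("pics/w1.png")
a=cv2.resize(im[105:240,180:300],(480,540),interpolation=cv2.INTER_CUBIC)
b=cv2.resize(im[30:120,400:480],(320,360),interpolation=cv2.INTER_CUBIC)
b=np.vstack([b,np.zeros((180,320,3),np.uint8)])
cv2.imwrite("pics/c3.png",np.hstack([a,b]))
E
```

```text
(no output)
```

View pics/c3.png

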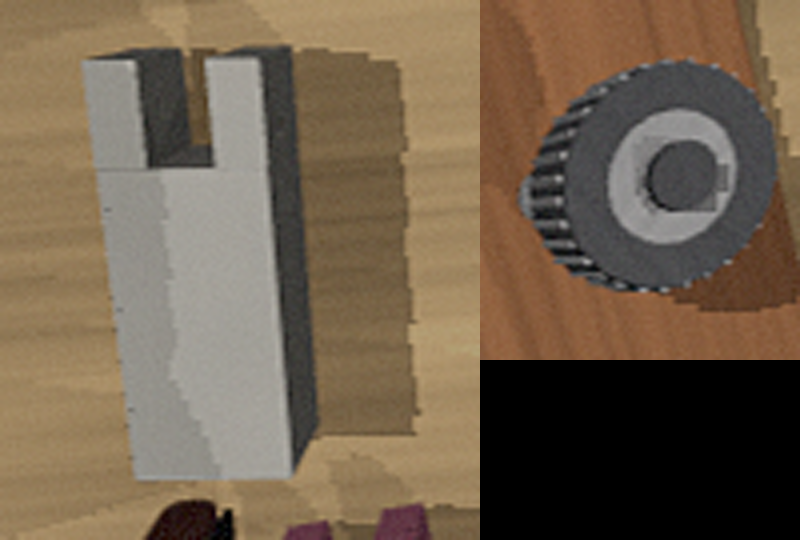

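The crop gives clean corners for the block's top face and base edge. The collar-top ellipse is at (448,73.8) and the stud top at (451,73.5).

```bash
python3 - <<'E'
from h import *
import pickle
np.set_printoptions(precision=1,suppress=True)
c,im=pickle.load(open("w1.pkl","rb"))
g=lambda *a:np.array([a[0]/4+180,a[1]/4+105])
FL,FR,TL,TR,bF,bT=[g(*a) for a in((84,60),(260,58),(133,479),(291,479),(292,46),(317,436))]
N=np.linalg.norm
for h in(34,47,50,53):
    P=[ray("wrist",p,h,c) for p in(FL,FR,TL,TR)]
    print(h,"widths",N(P[0]-P[1]),N(P[2]-P[3]),"len",N(P[0]-P[2]),N(P[1]-P[3]))
B=[ray("wrist",p,0,c) for p in(bF,bT)];print("base edge",B,N(B[0]-B[1]))
P=[ray("wrist",p,50,c)[:2] for p in(FL,FR,TL,TR)];print(P)
f=(P[0]+P[1])/2;t=(P[2]+P[3])/2;u=(f-t)/N(f-t);print("yaw",np.degrees(np.arctan2(u[1],u[0])),"tail pt",t+23*u,f-106*u,"origin",f-24*u)
print("stud top",ray("wrist",(451,73.5),130,c))
A=ray("wrist",(451,73.5),130,c)
for z in(100,105,110,115,120,125,128):print(z,proj("wrist",(A[0],A[1],z),c),52.5/ (c["mtx"][0,0]) * (c["R"]@np.array([A[0],A[1],z])+c["t"])[2])
E
```

```text
34 widths 51.81247803825446 51.59982213595219 len 133.65014729531245 134.20078033193056
47 widths 50.0352376826356 49.829876174767584 len 129.06576059347844 129.59750614795195
50 widths 49.62510529287738 49.421427106801886 len 128.0078252007475 128.5352121054954
53 widths 49.214972903119175 49.01297803883627 len 126.94988980801655 127.47291806303876
base edge [array([582.2, 202.4,   0. ]), array([449.1, 213.3,   0. ])] 133.57074597889252
[array([586.2, 251.3]), array([582.4, 201.8]), array([458.5, 261.3]), array([454.3, 212.1])]
yaw -4.525788818105794 tail pt [479.3 234.9] [478.6 234.9] origin [560.4 228.4]
stud top [609.7   5.2 130. ]
100 [437.9  75.4] 48.88608679752344
105 [439.9  75.1] 48.092388136166925
110 [442.   74.8] 47.29868947481041
115 [444.1  74.5] 46.5049908134539
120 [446.3  74.2] 45.711292152097386
125 [448.6  73.8] 44.91759349074086
128 [450.   73.6] 44.44137429392696
```

The block is about 48 mm high with a 50 mm width, so it is the tall one. The collar underside is at about 95 mm, against a block top of about 80 mm once it stands on the board. I'll approach now.

```bash
python3 - <<'E'
from h import *
plan((479,235,90),-4.5)
E
```

```text
t 2.6 pos [519.6 126.5 250.3] travel mm [ -49.8 -104.6  160.3] turn deg [-0.   -0.01 -0.43]
```

Scaled: 0.16 m / 0.75 = 0.2133, -0.1046 m / 0.75 = -0.1395, -0.4 degrees / 180 = -0.0022.

step_arm --deltas '[{"jaw": 0.0878, "travel": [-0.0667, -0.1395, 0.1067], "turn": [0, 0, -0.0022]}, {"jaw": 0.0878, "travel": [-0.0667, -0.1395, 0.1067], "turn": [0, 0, -0.0022]}, {"jaw": 0.0878, "travel": [-0.0667, -0.1395, 0.1067], "turn": [0, 0, -0.0022]}, {"jaw": 0.0878, "travel": [-0.0667, -0.1395, 0.2133], "turn": [0, 0, -0.0022]}, {"jaw": 0.0878, "travel": [-0.0667, -0.1395, 0.2133], "turn": [0, 0, -0.0022]}, {"jaw": 0.0878, "travel": [-0.0667, -0.1395, 0.2133], "turn": [0, 0, -0.0022]}, {"jaw": 0.0878, "travel": [-0.0667, -0.1395, 0.2133], "turn": [0, 0, -0.0022]}, {"jaw": 0.0878, "travel": [-0.0667, -0.1395, 0.2133], "turn": [0, 0, -0.0022]}, {"jaw": 0.0878, "travel": [-0.0667, -0.1395, 0.2133], "turn": [0, 0, -0.0022]}, {"jaw": 0.0878, "travel": [-0.0667, -0.1395, 0.2133], "turn": [0, 0, -0.0022]}]'

```text
time: 3.9
position: [478.9, 235.5, 90.7]
ee_rot: [-0.0, 0.999, -0.039, 0.0]
force: [-0.5, -0.4, -0.2]
width: 87.7
gripper_force: 0.0
```

```bash
python3 - <<'E'
from h import *
plan((479,235,6),-4.5)
print(env.read_state()["joints"],env.read_state()["wrist_torque"])
cv2.imwrite("pics/w2.png",env.camera("wrist")[:,:,::-1])
E
```

```text
t 3.9 pos [478.9 235.5  90.7] travel mm [ 0.   0.6 84.7] turn deg [-0.03 -0.05  0.01]
[4.34760771e-01 4.85874437e-01 1.91423043e+00 6.04761120e-06
 7.40559801e-01 2.08391723e+00] [ 0.00617897 -0.03800782  0.01320231]
```

View pics/w2.png

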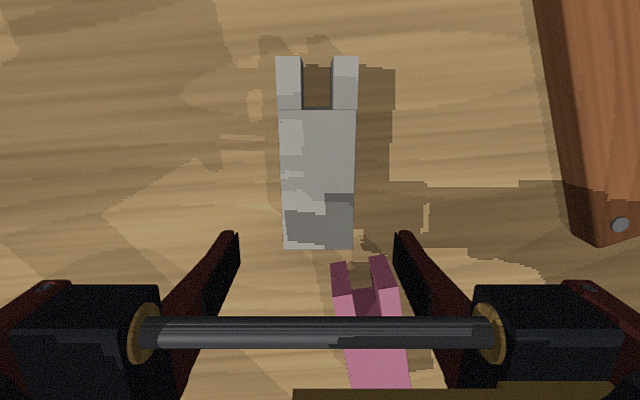

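The block is centred between the fingers, tail edge at row 248 and centre column ~318. The pink decoy lies behind the finger line. Next I go down and close.

Scaled: 0.0845 m / 0.75 = 0.1127, 0.06 m / 0.75 = 0.08.

step_arm --deltas '[{"jaw": 0.0878, "travel": [0, 0.0007, 0.04], "turn": [0, 0, 0]}, {"jaw": 0.0878, "travel": [0, 0.0007, 0.08], "turn": [0, 0, 0]}, {"jaw": 0.0878, "travel": [0, 0.0007, 0.1127], "turn": [0, 0, 0]}, {"jaw": 0.0878, "travel": [0, 0.0007, 0.1127], "turn": [0, 0, 0]}, {"jaw": 0.0878, "travel": [0, 0.0007, 0.1127], "turn": [0, 0, 0]}, {"jaw": 0.04, "travel": [0, 0.0007, 0.1127], "turn": [0, 0, 0]}, {"jaw": 0.04, "travel": [0, 0.0007, 0.1127], "turn": [0, 0, 0]}, {"jaw": 0.04, "travel": [0, 0.0007, 0.1127], "turn": [0, 0, 0]}, {"jaw": 0.04, "travel": [0, 0.0007, 0.1127], "turn": [0, 0, 0]}, {"jaw": 0.04, "travel": [0, 0.0007, 0.1127], "turn": [0, 0, 0]}]'

```text
time: 5.2
position: [478.6, 234.9, 5.8]
ee_rot: [0.0, 0.999, -0.039, 0.0]
force: [-0.1, -0.8, 2.7]
width: 49.8
gripper_force: 30.0
```

```bash
python3 - <<'E'
from h import *
plan((460.5,-41.7,70),17.2)
E
```

```text
t 5.2 pos [478.6 234.9   5.8] travel mm [  3.5 277.2 -64.1] turn deg [  0.    -0.   -21.68]
```

Scaled: 0.277 m / 0.75 = 0.3693, 0.26 m / 0.75 = 0.3467, -21.7 degrees / 180 = -0.1206.

step_arm --deltas '[{"jaw": 0.04, "travel": [0, 0, -0.04], "turn": [0, 0, 0]}, {"jaw": 0.04, "travel": [0, 0, -0.0853], "turn": [0, 0, 0]}, {"jaw": 0.04, "travel": [0, 0.0267, -0.0853], "turn": [0, 0, -0.0111]}, {"jaw": 0.04, "travel": [0.0013, 0.0867, -0.0853], "turn": [0, 0, -0.0333]}, {"jaw": 0.04, "travel": [0.0013, 0.1533, -0.0853], "turn": [0, 0, -0.0556]}, {"jaw": 0.04, "travel": [0.0027, 0.2267, -0.0853], "turn": [0, 0, -0.0778]}, {"jaw": 0.04, "travel": [0.004, 0.2933, -0.0853], "turn": [0, 0, -0.1]}, {"jaw": 0.04, "travel": [0.0047, 0.3467, -0.0853], "turn": [0, 0, -0.1206]}, {"jaw": 0.04, "travel": [0.0047, 0.3693, -0.0853], "turn": [0, 0, -0.1206]}, {"jaw": 0.04, "travel": [0.0047, 0.3693, -0.0853], "turn": [0, 0, -0.1206]}]'

```text
time: 6.45
position: [460.2, -42.0, 69.5]
ee_rot: [-0.0, 0.989, 0.148, -0.0]
force: [1.0, 0.0, -2.6]
width: 50.0
gripper_force: 30.0
```

```bash
python3 - <<'E'
from h import *
import pickle
s=env.read_state();c=env.calibration("wrist");im=env.camera("wrist")[:,:,::-1];pickle.dump((c,im,s),open("w3.pkl","wb"))
cv2.imwrite("pics/w3.png",np.hstack([cv2.resize(im[0:200,210:430],(660,600),interpolation=cv2.INTER_CUBIC)]))
print(s["position"],s["force"],s["width"]);plan((460.5,-41.7,70),17.2,s)
E
```

```text
[460.20015328 -41.97619816  69.47655796] [ 0.99085313  0.03915785 -2.58025797] 50.0148747159723
t 6.5 pos [460.2 -42.   69.5] travel mm [ 0.4 -0.2 -0.5] turn deg [-0.02  0.03 -0.16]
```

View pics/w3.png

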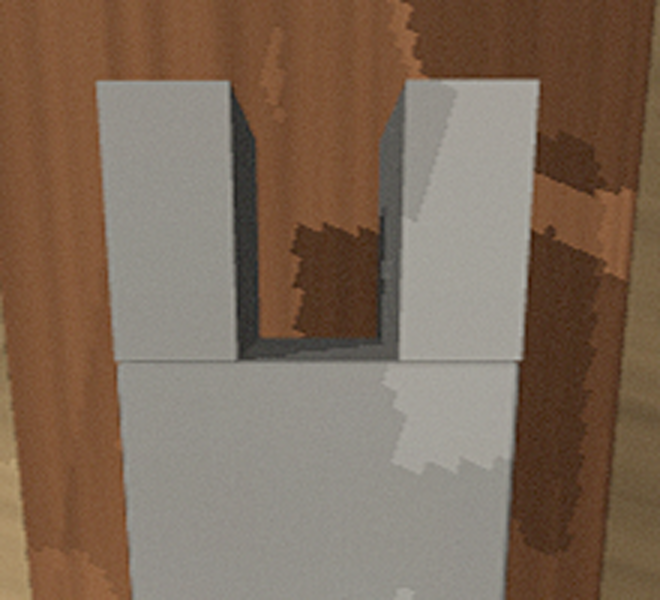

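The picture shows the held block square in the grip, with the slot end at crop row 359 and tine ends at row 81. Both board edges are visible, which gives the centre line.

```bash
python3 - <<'E'
from h import *
import pickle
np.set_printoptions(precision=2,suppress=True)
c,im,s=pickle.load(open("w3.pkl","rb"))
g=lambda x,y:(210+(x+.5)/3-.5,(y+.5)/3-.5)
N=np.linalg.norm
for h in(47,49,51,53):
    z=63.5+h;P=[ray("wrist",g(*p),z,c)[:2] for p in((97,81),(540,80),(238,359),(400,359),(115,359),(523,359))]
    print(h,"w",N(P[0]-P[1]),N(P[4]-P[5]),"slot",N(P[2]-P[3]),"depth",N((P[0]+P[1]-P[2]-P[3])/2))
z=63.5+49.5;P=[ray("wrist",g(*p),z,c)[:2] for p in((97,81),(540,80),(238,359),(400,359),(115,359),(523,359))]
f=(P[0]+P[1])/2;k=(P[2]+P[3])/2;m=(P[4]+P[5])/2;n=P[0]-P[1];print("block yaw",np.degrees(np.arctan2(-n[0],n[1])),"front",f,"slotend",k,"mid",m)
w,x,y,q=s["ee_rot"];R=Ro.from_quat([x,y,q,w]);T=lambda p:R.inv().apply([p[0]-s["position"][0],p[1]-s["position"][1],0])[:2]
print("tool frame front,slotend,mid",T(f),T(k),T(m),"tool x ang",np.degrees(2*np.arctan2(y,x)))
B=[ray("wrist",g(*p),30,c)[:2] for p in((0,300),(35,600),(655,0),(600,600))]
e1=B[0]-B[1];e2=B[2]-B[3];print("edges yaw",[np.degrees(np.arctan2(e[1],e[0])) for e in(e1,e2)])
for a in(17.2,):
    nn=np.array([-np.sin(np.radians(a)),np.cos(np.radians(a))]);ax=np.array([610.3,4.7])
    print("lateral rel axis: edges",[(b-ax)@nn for b in B],"block",(f-ax)@nn,(k-ax)@nn)
    u=np.array([nn[1],-nn[0]]);print("along: slot end",(k-ax)@u)
E
```

```text
47 w 51.14943984733137 51.25606614168773 slot 20.35167200512727 depth 31.395144377934738
49 w 50.307873822356626 50.41274578534658 slot 20.016824238229642 depth 30.878597433598465
51 w 49.46630779738187 49.56942542900542 slot 19.68197647133198 depth 30.362050489262355
53 w 48.624741772407155 48.726105072664254 slot 19.34712870443435 depth 29.845503544926085
block yaw 17.137770300202128 front [561.93 -10.47] slotend [532.55 -19.55] mid [532.55 -19.54]
tool frame front,slotend,mid [106.49  -0.31] [75.74 -0.24] [75.74 -0.25] tool x ang 17.039864732286357
edges yaw [np.float64(18.095058527051563), np.float64(17.283158749781563)]
lateral rel axis: edges [np.float64(65.32601793707016), np.float64(64.31009788425028), np.float64(-63.23382383139256), np.float64(-63.40635550039755)] block -0.19184375040251922 -0.17153847183327642
along: slot end -81.44595642360159
```

Scaled: 0.075 m / 0.75 = 0.1, 0.068 m / 0.75 = 0.0907, -0.2 degrees / 180 = -0.0011.

step_arm --deltas '[{"jaw": 0.04, "travel": [0, -0.0008, 0.02], "turn": [0, 0, -0.0011]}, {"jaw": 0.04, "travel": [0, -0.0008, 0.04], "turn": [0, 0, -0.0011]}, {"jaw": 0.04, "travel": [0, -0.0008, 0.0407], "turn": [0, 0, -0.0011]}, {"jaw": 0.04, "travel": [0.0133, -0.0008, 0.0407], "turn": [0, 0, -0.0011]}, {"jaw": 0.04, "travel": [0.0333, -0.0008, 0.0407], "turn": [0, 0, -0.0011]}, {"jaw": 0.04, "travel": [0.0533, -0.0008, 0.0407], "turn": [0, 0, -0.0011]}, {"jaw": 0.04, "travel": [0.0733, -0.0008, 0.0407], "turn": [0, 0, -0.0011]}, {"jaw": 0.04, "travel": [0.0907, -0.0008, 0.0407], "turn": [0, 0, -0.0011]}, {"jaw": 0.04, "travel": [0.1, -0.0008, 0.0407], "turn": [0, 0, -0.0011]}, {"jaw": 0.04, "travel": [0.1, -0.0008, 0.0407], "turn": [0, 0, -0.0011]}]'

```text
time: 7.75
position: [530.8, -18.6, 38.7]
ee_rot: [-0.0, 0.988, 0.151, -0.001]
force: [-1.3, 0.1, -4.0]
width: 49.9
gripper_force: 30.0
```

```bash
python3 - <<'E'
from h import *
s=env.read_state();print(s["position"],s["force"],s["wrist_torque"],s["width"])
cv2.imwrite("pics/w4.png",cv2.resize(env.camera("wrist")[0:200,160:480,::-1],(800,500),interpolation=cv2.INTER_CUBIC))
E
```

```text
[530.81409698 -18.62742572  38.67644712] [-1.32669021  0.10495241 -4.00559835] [-0.11496733  0.49201598  0.02828182] 49.91358432792147
```

View pics/w4.png

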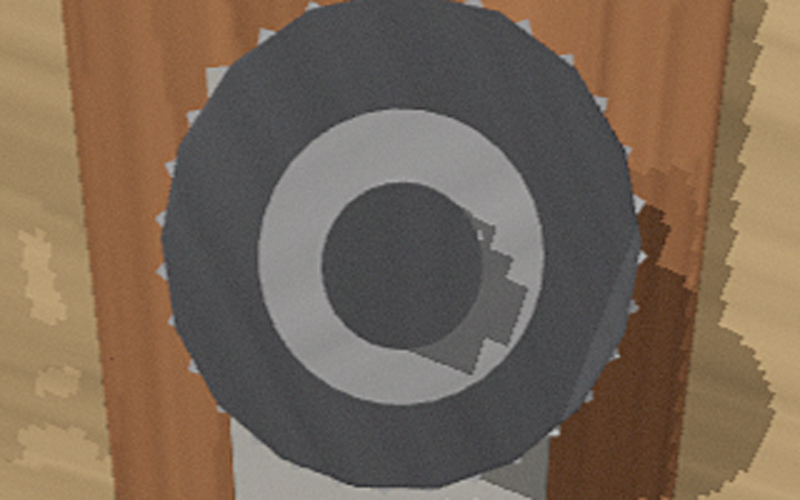

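The collar and stud are centred at crop column ~401 and the block's edges are at 233 and 549, so it is aligned to about a millimetre. I'll compute the remaining distance.

```bash
python3 - <<'E'
from h import *
s=env.read_state();c=env.calibration("wrist");w,x,y,q=s["ee_rot"];R=Ro.from_quat([x,y,q,w])
g=lambda x,y:(160+(x+.5)/2.5-.5,(y+.5)/2.5-.5)
A=ray("wrist",g(402,266),130,c);print("axis",A,"tool",R.inv().apply(A-s["position"]))
for z in (82.2,):
    b=(ray("wrist",g(233,450),z,c)+ray("wrist",g(549,450),z,c))/2;print("block mid tool",R.inv().apply(b-s["position"]))
N=np.linalg.norm
for z in(118,121,124):
    L=ray("wrist",g(163,245),z,c);Rr=ray("wrist",g(637,245),z,c);C=ray("wrist",g(401,243),z,c);print(z,"collar dia",N(L-Rr),"centre",C[:2])
E
```

```text
axis [609.82233079   5.28140632 130.        ] tool [ 82.34000248   0.7541156  -91.52796695]
block mid tool [ 52.69836677  -0.22872867 -43.65615023]
118 collar dia 47.85322847650785 centre [611.4902059    5.76728974]
121 collar dia 46.1251689934702 centre [611.52277281   5.81168   ]
124 collar dia 44.397109510432536 centre [611.55533973   5.85607026]
```

Scaled: 0.0022 m / 0.75 = 0.0029, 0.002 m / 0.75 = 0.0027.

step_arm --deltas '[{"jaw": 0.04, "travel": [0, 0.0009, 0], "turn": [0, 0, 0]}, {"jaw": 0.04, "travel": [0, 0.0009, 0.0013], "turn": [0, 0, 0]}, {"jaw": 0.04, "travel": [0, 0.0009, 0.0027], "turn": [0, 0, 0]}, {"jaw": 0.04, "travel": [0.0003, 0.0009, 0.0029], "turn": [0, 0, 0]}, {"jaw": 0.04, "travel": [0.0005, 0.0009, 0.0029], "turn": [0, 0, 0]}, {"jaw": 0.04, "travel": [0.0008, 0.0009, 0.0029], "turn": [0, 0, 0]}, {"jaw": 0.04, "travel": [0.0011, 0.0009, 0.0029], "turn": [0, 0, 0]}, {"jaw": 0.04, "travel": [0.0013, 0.0009, 0.0029], "turn": [0, 0, 0]}, {"jaw": 0.04, "travel": [0.0013, 0.0009, 0.0029], "turn": [0, 0, 0]}, {"jaw": 0.04, "travel": [0.0013, 0.0009, 0.0029], "turn": [0, 0, 0]}]'

```text
time: 9.05
position: [531.1, -19.5, 36.9]
ee_rot: [-0.0, 0.988, 0.151, -0.002]
force: [-9.6, -3.2, 2.5]
width: 49.9
gripper_force: 30.0
```

Force along the slot of about 10 N shows it is home against the stud. Next I lower to the board, then release.

Scaled: 0.0009 m / 0.75 = 0.0012, 0.0006 m / 0.75 = 0.0008.

step_arm --deltas '[{"jaw": 0.04, "travel": [-0.0005, 0, 0], "turn": [0, 0, 0]}, {"jaw": 0.04, "travel": [-0.0005, 0, 0.0004], "turn": [0, 0, 0]}, {"jaw": 0.04, "travel": [-0.0005, 0, 0.0008], "turn": [0, 0, 0]}, {"jaw": 0.04, "travel": [-0.0005, 0, 0.0012], "turn": [0, 0, 0]}, {"jaw": 0.04, "travel": [-0.0003, 0, 0.0012], "turn": [0, 0, 0]}, {"jaw": 0.04, "travel": [0, 0, 0.0012], "turn": [0, 0, 0]}, {"jaw": 0.04, "travel": [0, 0, 0.0012], "turn": [0, 0, 0]}, {"jaw": 0.04, "travel": [0, 0, 0.0012], "turn": [0, 0, 0]}, {"jaw": 0.04, "travel": [0, 0, 0.0012], "turn": [0, 0, 0]}, {"jaw": 0.04, "travel": [0, 0, 0.0012], "turn": [0, 0, 0]}]'

```text
time: 10.3
position: [531.1, -19.5, 35.9]
ee_rot: [-0.0, 0.988, 0.151, -0.002]
force: [-8.3, -3.2, 2.5]
width: 49.7
gripper_force: 30.0
```

Scaled: 0.0006 m / 0.75 = 0.0008, -0.0003 m / 0.75 = -0.0004.

step_arm --deltas '[{"jaw": 0.04, "travel": [-0.0004, 0, 0.0004], "turn": [0, 0, 0]}, {"jaw": 0.04, "travel": [-0.0004, 0, 0.0008], "turn": [0, 0, 0]}, {"jaw": 0.04, "travel": [0, 0, 0.0008], "turn": [0, 0, 0]}, {"jaw": 0.04, "travel": [0, 0, 0.0008], "turn": [0, 0, 0]}, {"jaw": 0.04, "travel": [0, 0, 0.0008], "turn": [0, 0, 0]}, {"jaw": 0.04, "travel": [0, 0, 0.0008], "turn": [0, 0, 0]}, {"jaw": 0.04, "travel": [0, 0, 0.0008], "turn": [0, 0, 0]}, {"jaw": 0.04, "travel": [0, 0, 0.0008], "turn": [0, 0, 0]}, {"jaw": 0.04, "travel": [0, 0, 0.0008], "turn": [0, 0, 0]}, {"jaw": 0.04, "travel": [0, 0, 0.0008], "turn": [0, 0, 0]}]'

```text
time: 11.55
position: [531.1, -19.5, 35.9]
ee_rot: [-0.0, 0.988, 0.151, -0.002]
force: [-10.9, -3.2, 8.2]
width: 50.0
gripper_force: 30.0
```

Scaled: -0.16 m / 0.75 = -0.2133, -0.12 m / 0.75 = -0.16.

step_arm --deltas '[{"jaw": 0.04, "travel": [0, 0, 0.0003], "turn": [0, 0, 0]}, {"jaw": 0.06, "travel": [0, 0, 0.0003], "turn": [0, 0, 0]}, {"jaw": 0.0878, "travel": [0, 0, 0.0003], "turn": [0, 0, 0]}, {"jaw": 0.0878, "travel": [0, 0, 0], "turn": [0, 0, 0]}, {"jaw": 0.0878, "travel": [0, 0, 0], "turn": [0, 0, 0]}, {"jaw": 0.0878, "travel": [0, 0, -0.04], "turn": [0, 0, 0]}, {"jaw": 0.0878, "travel": [0, 0, -0.0933], "turn": [0, 0, 0]}, {"jaw": 0.0878, "travel": [0, 0, -0.16], "turn": [0, 0, 0]}, {"jaw": 0.0878, "travel": [0, 0, -0.2133], "turn": [0, 0, 0]}, {"jaw": 0.0878, "travel": [0, 0, -0.2133], "turn": [0, 0, 0]}]'

```text
time: 12.8
position: [535.3, -19.2, 198.7]
ee_rot: [0.001, 0.988, 0.151, 0.003]
force: [0.4, 0.3, -0.7]
width: 87.7
gripper_force: 0.0
```

```bash
python3 - <<'E'
from h import *
import pickle
s=env.read_state();c=env.calibration("wrist");im=env.camera("wrist")[:,:,::-1];pickle.dump((c,im,s),open("w5.pkl","wb"))
print(s["position"],s["force"],s["wrist_torque"],s["joints"])
for X in((610.5,5.5,130),(610.5,5.5,80)):print(proj("wrist",X,c))
cv2.imwrite("pics/w5.png",cv2.resize(im[0:250,160:480],(768,600),interpolation=cv2.INTER_CUBIC))
E
```

```text
[535.31915915 -19.15393466 198.68315748] [ 0.39886188  0.32786099 -0.67815829] [ 0.02727663 -0.00489428 -0.02001411] [-5.79988196e-02  3.20899943e-01  1.85179527e+00  3.44350599e-05
  9.62075051e-01  1.20882833e+00]
[314.82044114 102.1438085 ]
[314.93494037 100.84865776]
```

View pics/w5.png

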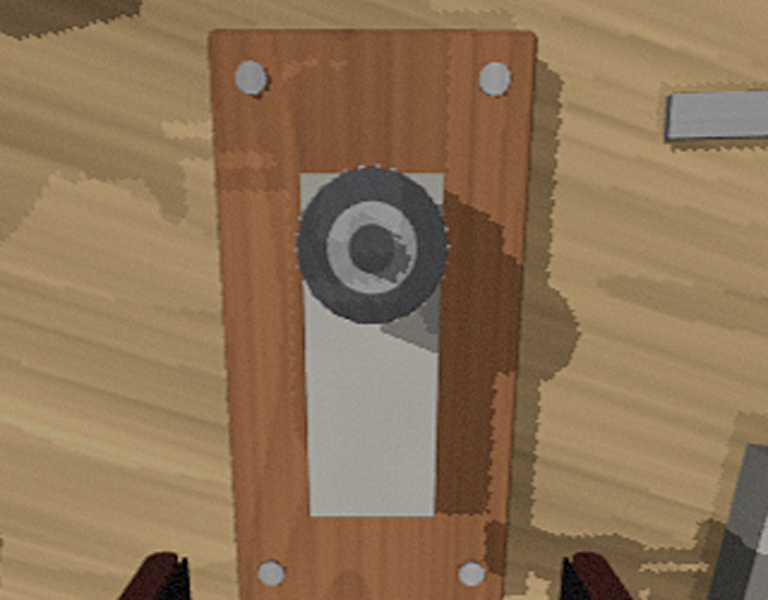

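The block sits square under the collar: front edge at crop row 172, tail at 516, collar centre (372,246). That was the last picture I may view, so the rest goes by numbers.

```bash
python3 - <<'E'
from h import *
import pickle
np.set_printoptions(precision=2,suppress=True)
c,im,s=pickle.load(open("w5.pkl","rb"))
g=lambda x,y:(160+(x+.5)/2.4-.5,(y+.5)/2.4-.5)
r=lambda x,y,z:ray("wrist",g(x,y),z,c)[:2]
A=r(371.5,249,130);print("stud",A,"collar",r(372,246,121))
f=(r(300,172,79.5)+r(444,172,79.5))/2;t=(r(310,516,79.5)+r(435,516,79.5))/2
d=f-t;L=np.hypot(*d);u=d/L;print("L",L,"yaw",np.degrees(np.arctan2(u[1],u[0])),"along axis-from-front (24 home)",(f-A)@u,"tail (105)",(A-t)@u,"lat",(A-t)@[-u[1],u[0]])
S=[r(250,78,30),r(494,78,30),r(271,573,30),r(471,573,30)];print("screws",S);m=sum(S)/4;e=S[0]+S[1]-S[2]-S[3];a=np.arctan2(e[1],e[0]);print("board yaw",np.degrees(a),"axis",m+45*np.array([np.cos(a),np.sin(a)]))
plan((A[0],A[1],160),-4.5,s)
E
```

```text
stud [609.58   5.45] collar [610.24   5.52]
L 128.52152064975473 yaw 17.433514268821263 along axis-from-front (24 home) 24.567903782245462 tail (105) 103.95361686750927 lat 0.07236648808122581
screws [array([654.89,  70.34]), array([683.85, -21.94]), array([449.37,   6.46]), array([478.14, -85.48])]
board yaw 17.21616671382924 axis [609.54   5.66]
t 12.8 pos [535.3 -19.2 198.7] travel mm [78.  -1.3 39.2] turn deg [ 0.07 -0.39 21.91]
```

```bash
python3 - <<'E'
from h import *
plan((609.8,5.5,160),120);print(env.read_state()["ee_rot"])
E
```

```text
t 12.8 pos [533.9 -19.1 196.7] travel mm [79.7 -0.8 36.9] turn deg [ 2.0000e-01 -7.0000e-02 -1.0259e+02]
[3.03121155e-04 9.88479556e-01 1.51346272e-01 1.54289035e-03]
```

Scaled: 0.08 m / 0.75 = 0.1067, 0.0365 m / 0.75 = 0.0487, -102.6 degrees / 180 = -0.57.

step_arm --deltas '[{"jaw": 0.0878, "travel": [0.04, 0, 0.0133], "turn": [0, 0, -0.0583]}, {"jaw": 0.0878, "travel": [0.1067, -0.0011, 0.0487], "turn": [0, 0, -0.1167]}, {"jaw": 0.0878, "travel": [0.1067, -0.0011, 0.0487], "turn": [0, 0, -0.175]}, {"jaw": 0.0878, "travel": [0.1067, -0.0011, 0.0487], "turn": [0, 0, -0.2333]}, {"jaw": 0.0878, "travel": [0.1067, -0.0011, 0.0487], "turn": [0, 0, -0.2917]}, {"jaw": 0.0878, "travel": [0.1067, -0.0011, 0.0487], "turn": [0, 0, -0.35]}, {"jaw": 0.0878, "travel": [0.1067, -0.0011, 0.0487], "turn": [0, 0, -0.4083]}, {"jaw": 0.0878, "travel": [0.1067, -0.0011, 0.0487], "turn": [0, 0, -0.4667]}, {"jaw": 0.0878, "travel": [0.1067, -0.0011, 0.0487], "turn": [0, 0, -0.525]}, {"jaw": 0.0878, "travel": [0.1067, -0.0011, 0.0487], "turn": [0.0011, -0.0006, -0.57]}]'

```text
time: 14.1
position: [607.8, 5.7, 156.6]
ee_rot: [-0.003, 0.498, 0.867, -0.002]
force: [-0.5, -0.6, 1.2]
width: 87.9
gripper_force: 0.0
```

```bash
python3 - <<'E'
from h import *
plan((609.8,5.5,160),-138);print(env.read_state()["joints"])
E
```

```text
t 14.1 pos [607.8   5.7 156.6] travel mm [-1.1  1.6 -3.4] turn deg [-9.000e-02 -4.500e-01 -1.017e+02]
[-1.01040256e-02  4.81339296e-01  1.71064342e+00 -3.97019061e-04
  9.56666638e-01 -5.38783218e-01]
```

Scaled: -102 degrees / 180 = -0.5667.

step_arm --deltas '[{"jaw": 0.0878, "travel": [0, 0, 0], "turn": [0, 0, -0.0583]}, {"jaw": 0.0878, "travel": [0, 0, 0], "turn": [0, 0, -0.1167]}, {"jaw": 0.0878, "travel": [0, 0, 0], "turn": [0, 0, -0.175]}, {"jaw": 0.0878, "travel": [0, 0, 0], "turn": [0, 0, -0.2333]}, {"jaw": 0.0878, "travel": [0, 0, 0], "turn": [0, 0, -0.2917]}, {"jaw": 0.0878, "travel": [0, 0, 0], "turn": [0, 0, -0.35]}, {"jaw": 0.0878, "travel": [0, 0, 0], "turn": [0, 0, -0.4083]}, {"jaw": 0.0878, "travel": [0, 0, 0], "turn": [0, 0, -0.4667]}, {"jaw": 0.0878, "travel": [0, 0, 0], "turn": [0, 0, -0.5222]}, {"jaw": 0.0878, "travel": [0, 0, 0], "turn": [0, 0, -0.5667]}]'

```text
time: 15.35
position: [607.9, 5.7, 156.6]
ee_rot: [-0.003, -0.361, 0.933, 0.001]
force: [-0.4, 0.2, 0.5]
width: 88.0
gripper_force: 0.0
```

```bash
python3 - <<'E'
from h import *
env.camera("top");s=env.read_state()
plan((609.8,5.5,97.5),-138,s);print(s["joints"],s["force"],s["wrist_torque"])
E
```

```text
t 15.4 pos [607.9   5.7 156.7] travel mm [-1.6 -1.7 59.2] turn deg [ 0.25 -0.3   0.59]
[-1.00672668e-02  4.81321494e-01  1.71056078e+00 -4.27931657e-04
  9.56598690e-01 -2.32398244e+00] [-0.26458693  0.88757371 -0.38960125] [ 0.11319399 -0.08755204 -0.038228  ]
```

Scaled: 0.059 m / 0.75 = 0.0787, 0.05 m / 0.75 = 0.0667, 0.25 degrees / 180 = 0.0014.

step_arm --deltas '[{"jaw": 0.0878, "travel": [-0.0021, -0.0023, 0.0133], "turn": [0.0014, -0.0017, 0]}, {"jaw": 0.0878, "travel": [-0.0021, -0.0023, 0.04], "turn": [0.0014, -0.0017, 0]}, {"jaw": 0.0878, "travel": [-0.0021, -0.0023, 0.0667], "turn": [0.0014, -0.0017, 0]}, {"jaw": 0.0878, "travel": [-0.0021, -0.0023, 0.0787], "turn": [0.0014, -0.0017, 0]}, {"jaw": 0.0878, "travel": [-0.0021, -0.0023, 0.0787], "turn": [0.0014, -0.0017, 0]}, {"jaw": 0.06, "travel": [-0.0021, -0.0023, 0.0787], "turn": [0.0014, -0.0017, 0]}, {"jaw": 0.04, "travel": [-0.0021, -0.0023, 0.0787], "turn": [0.0014, -0.0017, 0]}, {"jaw": 0.04, "travel": [-0.0021, -0.0023, 0.0787], "turn": [0.0014, -0.0017, 0]}, {"jaw": 0.04, "travel": [-0.0021, -0.0023, 0.0787], "turn": [0.0014, -0.0017, 0]}, {"jaw": 0.04, "travel": [-0.0021, -0.0023, 0.0787], "turn": [0.0014, -0.0017, 0]}]'

```text
time: 16.65
position: [610.8, 6.1, 100.2]
ee_rot: [0.001, -0.358, 0.934, 0.0]
force: [-4.0, 4.0, 4.5]
width: 46.0
gripper_force: 30.0
```

```bash
python3 - <<'E'
from h import *
env.camera("top");s=env.read_state()
plan((609.8,5.5,97.5),-138,s);print(s["joints"],s["force"],s["wrist_torque"],s["width"],s["gripper_force"])
w,x,y,q=s["ee_rot"];print("tool force",Ro.from_quat([x,y,q,w]).inv().apply(s["force"]))
E
```

```text
t 16.7 pos [610.8   6.1 100.2] travel mm [1.1 0.2 2.7] turn deg [-0.05  0.14 -0.01]
[-1.00151809e-02  5.59246983e-01  1.73751812e+00  1.23815815e-03
  8.42451337e-01 -2.31453709e+00] [-3.80604142  4.55072577  4.7074243 ] [ 0.82197588  0.45293282 -0.03949942] 45.98959983725802 30.00187486410141
tool force [-0.22697289  5.92424994 -4.71239281]
```

Gripped, but about 1 mm off the axis. I'll reopen slightly, centre, and close again.

Scaled: 0.0015 m / 0.75 = 0.002, 0.001 m / 0.75 = 0.0013, 0.1 degrees / 180 = 0.0006.

step_arm --deltas '[{"jaw": 0.06, "travel": [0, 0, 0], "turn": [0, 0, 0]}, {"jaw": 0.06, "travel": [0, 0, 0], "turn": [0, 0, 0]}, {"jaw": 0.06, "travel": [0.0013, 0.0005, 0.002], "turn": [0, 0.0006, 0]}, {"jaw": 0.06, "travel": [0.0013, 0.0005, 0.002], "turn": [0, 0.0006, 0]}, {"jaw": 0.06, "travel": [0.0013, 0.0005, 0.002], "turn": [0, 0.0006, 0]}, {"jaw": 0.04, "travel": [0.0013, 0.0005, 0.002], "turn": [0, 0.0006, 0]}, {"jaw": 0.04, "travel": [0.0013, 0.0005, 0.002], "turn": [0, 0.0006, 0]}, {"jaw": 0.04, "travel": [0.0013, 0.0005, 0.002], "turn": [0, 0.0006, 0]}, {"jaw": 0.04, "travel": [0.0013, 0.0005, 0.002], "turn": [0, 0.0006, 0]}, {"jaw": 0.04, "travel": [0.0013, 0.0005, 0.002], "turn": [0, 0.0006, 0]}]'

```text
time: 17.95
position: [610.0, 5.4, 98.5]
ee_rot: [0.001, -0.358, 0.934, -0.001]
force: [-3.2, 3.7, 2.6]
width: 46.2
gripper_force: 30.0
```

```bash
cat >> h.py <<'E'
def st(xyz=(609.8,5.5,97.5),ang=0):
    env.camera("top"); s=env.read_state(); w,x,y,q=s["ee_rot"]; R=Ro.from_quat([x,y,q,w])
    plan(xyz,ang,s); print("q6 %.3f ang %.2f"%(s["joints"][5],np.degrees(2*np.arctan2(y,x))),"toolF",R.inv().apply(s["force"]).round(2),"toolM",R.inv().apply(s["wrist_torque"]).round(3),"tau6",round(s["tau"][5],3),"w %.2f g %.1f"%(s["width"],s["gripper_force"]))
E
python3 -c "
from h import *
st(ang=-138)"
```

```text
t 18.0 pos [610.    5.4  98.5] travel mm [0.  0.2 1. ] turn deg [-0.09  0.03  0.01]
q6 -2.314 ang 222.01 toolF [-0.91  5.45 -2.62] toolM [-0.92  -0.2   -0.001] tau6 -0.03 w 46.14 g 30.0
```

Scaled: 0.00556 m / 0.75 = 0.0074, 0.005 m / 0.75 = 0.0067, 100 degrees / 180 = 0.5556.

step_arm --deltas '[{"jaw": 0.04, "travel": [0, 0.0003, 0.0007], "turn": [0, 0, 0.0556]}, {"jaw": 0.04, "travel": [0, 0.0003, 0.0015], "turn": [0, 0, 0.1111]}, {"jaw": 0.04, "travel": [0, 0.0003, 0.0022], "turn": [0, 0, 0.1667]}, {"jaw": 0.04, "travel": [0, 0.0003, 0.003], "turn": [0, 0, 0.2222]}, {"jaw": 0.04, "travel": [0, 0.0003, 0.0037], "turn": [0, 0, 0.2778]}, {"jaw": 0.04, "travel": [0, 0.0003, 0.0044], "turn": [0, 0, 0.3333]}, {"jaw": 0.04, "travel": [0, 0.0003, 0.0052], "turn": [0, 0, 0.3889]}, {"jaw": 0.04, "travel": [0, 0.0003, 0.0059], "turn": [0, 0, 0.4444]}, {"jaw": 0.04, "travel": [0, 0.0003, 0.0067], "turn": [0, 0, 0.5]}, {"jaw": 0.04, "travel": [0, 0.0003, 0.0074], "turn": [0, 0, 0.5556]}]'

```text
time: 19.25
position: [609.8, 4.3, 92.9]
ee_rot: [0.001, 0.487, 0.873, -0.001]
force: [-2.9, -3.2, 4.3]
width: 45.5
gripper_force: 30.0
```

```bash
python3 -c "
from h import *
st(ang=122)"
```

```text
t 19.3 pos [609.8   4.3  92.9] travel mm [ 1.   0.7 -4.6] turn deg [-0.02  0.16 -0.68]
q6 -0.556 ang 121.32 toolF [-1.41 -3.88 -3.73] toolM [ 0.773 -0.11   0.059] tau6 -0.606 w 46.56 g 30.0
```

Scaled: 0.005 m / 0.75 = 0.0067, 0.0045 m / 0.75 = 0.006, 90 degrees / 180 = 0.5.

step_arm --deltas '[{"jaw": 0.04, "travel": [0.0004, -0.0004, 0.0007], "turn": [0, 0, 0.05]}, {"jaw": 0.04, "travel": [0.0004, -0.0004, 0.0013], "turn": [0, 0, 0.1]}, {"jaw": 0.04, "travel": [0.0004, -0.0004, 0.002], "turn": [0, 0, 0.15]}, {"jaw": 0.04, "travel": [0.0004, -0.0004, 0.0027], "turn": [0, 0, 0.2]}, {"jaw": 0.04, "travel": [0.0004, -0.0004, 0.0033], "turn": [0, 0, 0.25]}, {"jaw": 0.04, "travel": [0.0004, -0.0004, 0.004], "turn": [0, 0, 0.3]}, {"jaw": 0.04, "travel": [0.0004, -0.0004, 0.0047], "turn": [0, 0, 0.35]}, {"jaw": 0.04, "travel": [0.0004, -0.0004, 0.0053], "turn": [0, 0, 0.4]}, {"jaw": 0.04, "travel": [0.0004, -0.0004, 0.006], "turn": [0, 0, 0.45]}, {"jaw": 0.04, "travel": [0.0004, -0.0004, 0.0067], "turn": [0, 0, 0.5]}]'

```text
time: 20.55
position: [608.7, 4.6, 87.9]
ee_rot: [0.001, 0.962, 0.275, -0.0]
force: [-6.1, -2.3, 7.2]
width: 46.2
gripper_force: 30.0
```

```bash
python3 -c "
from h import *
st(ang=32)"
```

```text
t 20.6 pos [608.7   4.6  87.8] travel mm [ 1.4 -0.2 -9.7] turn deg [ 0.1   0.06 -0.49]
q6 1.012 ang 31.51 toolF [-6.17 -1.74 -5.54] toolM [ 0.425 -0.992  0.071] tau6 -0.309 w 46.02 g 30.0
```

Scaled: 0.0014 m / 0.75 = 0.0019, 0.0013 m / 0.75 = 0.0017, 30 degrees / 180 = 0.1667.

step_arm --deltas '[{"jaw": 0.04, "travel": [-0.0007, 0, 0], "turn": [0, 0, 0.0167]}, {"jaw": 0.04, "travel": [-0.0007, 0, 0.0001], "turn": [0, 0, 0.0333]}, {"jaw": 0.04, "travel": [-0.0007, 0, 0.0004], "turn": [0, 0, 0.05]}, {"jaw": 0.04, "travel": [-0.0007, 0, 0.0005], "turn": [0, 0, 0.0667]}, {"jaw": 0.04, "travel": [-0.0007, 0, 0.0008], "turn": [0, 0, 0.0833]}, {"jaw": 0.04, "travel": [-0.0007, 0, 0.0011], "turn": [0, 0, 0.1]}, {"jaw": 0.04, "travel": [-0.0007, 0, 0.0012], "turn": [0, 0, 0.1167]}, {"jaw": 0.04, "travel": [-0.0007, 0, 0.0015], "turn": [0, 0, 0.1333]}, {"jaw": 0.04, "travel": [-0.0007, 0, 0.0017], "turn": [0, 0, 0.15]}, {"jaw": 0.04, "travel": [-0.0007, 0, 0.0019], "turn": [0, 0, 0.1667]}]'

```text
time: 21.85
position: [608.6, 4.9, 86.3]
ee_rot: [0.001, 1.0, 0.018, 0.0]
force: [-3.8, 1.4, 2.2]
width: 46.2
gripper_force: 30.0
```

```bash
sed -i 's/^    env.camera("top"); s=/    s=env.read_state(); print("end: M world",s["wrist_torque"].round(3),"qd6",round(s["qvel"][5],3),"tau6",round(s["tau"][5],3)); env.camera("top"); s=/' h.py; python3 -c "
from h import *
st(ang=2)"
```

```text
end: M world [0.464 0.729 0.091] qd6 0.415 tau6 -0.469
t 21.9 pos [608.6   4.9  86.3] travel mm [  1.2  -0.5 -11.2] turn deg [ 0.07 -0.03 -0.04]
q6 1.527 ang 1.96 toolF [-4.64 -1.2  -3.11] toolM [ 0.417 -0.737 -0.   ] tau6 -0.083 w 45.43 g 30.0
```

Scaled: 0.0011 m / 0.75 = 0.0015, 0.001 m / 0.75 = 0.0013, 20 degrees / 180 = 0.1111.

step_arm --deltas '[{"jaw": 0.04, "travel": [-0.0004, 0, 0.0001], "turn": [0, 0, 0.0111]}, {"jaw": 0.04, "travel": [-0.0004, 0, 0.0003], "turn": [0, 0, 0.0222]}, {"jaw": 0.04, "travel": [-0.0004, 0, 0.0004], "turn": [0, 0, 0.0333]}, {"jaw": 0.04, "travel": [-0.0004, 0, 0.0005], "turn": [0, 0, 0.0444]}, {"jaw": 0.04, "travel": [-0.0004, 0, 0.0007], "turn": [0, 0, 0.0556]}, {"jaw": 0.04, "travel": [-0.0004, 0, 0.0008], "turn": [0, 0, 0.0667]}, {"jaw": 0.04, "travel": [-0.0004, 0, 0.0009], "turn": [0, 0, 0.0778]}, {"jaw": 0.04, "travel": [-0.0004, 0, 0.0012], "turn": [0, 0, 0.0889]}, {"jaw": 0.04, "travel": [-0.0004, 0, 0.0013], "turn": [0, 0, 0.1]}, {"jaw": 0.04, "travel": [-0.0004, 0, 0.0015], "turn": [0, 0, 0.1111]}]'

```text
time: 23.15
position: [608.7, 5.2, 85.2]
ee_rot: [0.0, 0.988, -0.157, 0.001]
force: [-4.7, 3.1, 1.8]
width: 45.8
gripper_force: 30.0
```

```bash
python3 -c "
from h import *
st(ang=-18)"
```

```text
end: M world [0.534 0.861 0.103] qd6 0.276 tau6 -0.279
t 23.2 pos [608.7   5.2  85.2] travel mm [  0.9  -0.7 -12.3] turn deg [ 0.03 -0.1  -0.2 ]
q6 1.879 ang -18.20 toolF [-5.99  0.26 -1.26] toolM [ 0.279 -1.017 -0.031] tau6 -0.001 w 45.90 g 30.0
```

Scaled: 0.0011 m / 0.75 = 0.0015, 0.001 m / 0.75 = 0.0013, 20 degrees / 180 = 0.1111.

step_arm --deltas '[{"jaw": 0.04, "travel": [-0.0005, 0, 0.0001], "turn": [0, 0, 0.0111]}, {"jaw": 0.04, "travel": [-0.0005, 0, 0.0003], "turn": [0, 0, 0.0222]}, {"jaw": 0.04, "travel": [-0.0005, 0, 0.0004], "turn": [0, 0, 0.0333]}, {"jaw": 0.04, "travel": [-0.0005, 0, 0.0005], "turn": [0, 0, 0.0444]}, {"jaw": 0.04, "travel": [-0.0005, 0, 0.0007], "turn": [0, 0, 0.0556]}, {"jaw": 0.04, "travel": [-0.0005, 0, 0.0008], "turn": [0, 0, 0.0667]}, {"jaw": 0.04, "travel": [-0.0005, 0, 0.0009], "turn": [0, 0, 0.0778]}, {"jaw": 0.04, "travel": [-0.0005, 0, 0.0012], "turn": [0, 0, 0.0889]}, {"jaw": 0.04, "travel": [-0.0005, 0, 0.0013], "turn": [0, 0, 0.1]}, {"jaw": 0.04, "travel": [-0.0005, 0, 0.0015], "turn": [0, 0, 0.1111]}]'

```text
time: 24.45
position: [608.8, 5.3, 84.2]
ee_rot: [0.0, 0.945, -0.327, 0.001]
force: [-1.5, 4.5, -6.0]
width: 45.7
gripper_force: 30.0
```

```bash
python3 -c "
from h import *
st(ang=-38)"
```

```text
end: M world [1.134 0.139 0.099] qd6 0.276 tau6 -0.258
t 24.5 pos [608.8   5.3  84.2] travel mm [  0.7  -0.8 -13.3] turn deg [-0.04 -0.14 -0.21]
q6 2.228 ang -38.21 toolF [-4.13 -2.3   5.41] toolM [ 0.72  -0.811 -0.028] tau6 0.02 w 45.77 g 30.0
```

Scaled: -0.001 m / 0.75 = -0.0013, -70 degrees / 180 = -0.3889.

step_arm --deltas '[{"jaw": 0.07, "travel": [0, 0, 0], "turn": [0, 0, 0]}, {"jaw": 0.07, "travel": [0, 0, -0.0013], "turn": [0, 0, 0]}, {"jaw": 0.07, "travel": [0, 0, -0.0013], "turn": [0, 0, 0]}, {"jaw": 0.07, "travel": [0, 0, -0.0013], "turn": [0, 0, -0.0556]}, {"jaw": 0.07, "travel": [0, 0, -0.0013], "turn": [0, 0, -0.1111]}, {"jaw": 0.07, "travel": [0, 0, -0.0013], "turn": [0, 0, -0.1667]}, {"jaw": 0.07, "travel": [0, 0, -0.0013], "turn": [0, 0, -0.2222]}, {"jaw": 0.07, "travel": [0, 0, -0.0013], "turn": [0, 0, -0.2778]}, {"jaw": 0.07, "travel": [0, 0, -0.0013], "turn": [0, 0, -0.3333]}, {"jaw": 0.07, "travel": [0, 0, -0.0013], "turn": [0, 0, -0.3889]}]'

```text
time: 25.75
position: [609.0, 4.9, 85.6]
ee_rot: [0.001, 0.96, 0.278, 0.001]
force: [-0.5, 0.4, -0.1]
width: 69.9
gripper_force: 0.0
```

```bash
python3 -c "
from h import *
st((609.3,5.0,84.5),32)"
```

```text
end: M world [-0.023 -0.028  0.033] qd6 -1.387 tau6 1.853
t 25.8 pos [609.    4.9  85.6] travel mm [0.3 0.1 1.1] turn deg [ 0.16 -0.09  0.73]
q6 0.990 ang 32.73 toolF [-0.65  0.4  -0.06] toolM [-0.011  0.048 -0.018] tau6 0.595 w 70.07 g 0.0
```

Scaled: 0.0016 m / 0.75 = 0.0021, 0.001 m / 0.75 = 0.0013, 10 degrees / 180 = 0.0556.

step_arm --deltas '[{"jaw": 0.07, "travel": [0.0004, 0.0001, 0.0013], "turn": [0, 0, 0]}, {"jaw": 0.04, "travel": [0.0004, 0.0001, 0.0013], "turn": [0, 0, 0]}, {"jaw": 0.04, "travel": [0.0004, 0.0001, 0.0013], "turn": [0, 0, 0]}, {"jaw": 0.04, "travel": [0.0004, 0.0001, 0.0013], "turn": [0, 0, 0]}, {"jaw": 0.04, "travel": [0.0004, 0.0001, 0.0013], "turn": [0, 0, 0]}, {"jaw": 0.04, "travel": [0.0004, 0.0001, 0.0015], "turn": [0, 0, 0.0111]}, {"jaw": 0.04, "travel": [0.0004, 0.0001, 0.0016], "turn": [0, 0, 0.0222]}, {"jaw": 0.04, "travel": [0.0004, 0.0001, 0.0017], "turn": [0, 0, 0.0333]}, {"jaw": 0.04, "travel": [0.0004, 0.0001, 0.0019], "turn": [0, 0, 0.0444]}, {"jaw": 0.04, "travel": [0.0004, 0.0001, 0.0021], "turn": [0, 0, 0.0556]}]'

```text
time: 27.05
position: [609.2, 5.0, 83.8]
ee_rot: [0.001, 0.982, 0.19, 0.001]
force: [0.8, -5.5, 1.2]
width: 46.2
gripper_force: 30.0
```

```bash
python3 -c "
from h import *
st((609.3,5.0,84.5),22)"
```

```text
end: M world [-0.846 -0.194  0.075] qd6 0.278 tau6 -0.281
t 27.1 pos [609.2   5.   83.8] travel mm [ 0.1  0.  -0.7] turn deg [ 0.13 -0.1  -0.21]
q6 1.181 ang 21.79 toolF [-0.1   5.95 -0.46] toolM [-0.845 -0.043 -0.048] tau6 -0.001 w 46.19 g 30.0
```

Scaled: 0.0008 m / 0.75 = 0.0011, 0.0007 m / 0.75 = 0.0009, 15 degrees / 180 = 0.0833.

step_arm --deltas '[{"jaw": 0.04, "travel": [0, 0.0004, 0.0001], "turn": [0, 0, 0.0083]}, {"jaw": 0.04, "travel": [0, 0.0004, 0.0003], "turn": [0, 0, 0.0167]}, {"jaw": 0.04, "travel": [0, 0.0004, 0.0004], "turn": [0, 0, 0.025]}, {"jaw": 0.04, "travel": [0, 0.0004, 0.0004], "turn": [0, 0, 0.0333]}, {"jaw": 0.04, "travel": [0, 0.0004, 0.0005], "turn": [0, 0, 0.0417]}, {"jaw": 0.04, "travel": [0, 0.0004, 0.0007], "turn": [0, 0, 0.05]}, {"jaw": 0.04, "travel": [0, 0.0004, 0.0008], "turn": [0, 0, 0.0583]}, {"jaw": 0.04, "travel": [0, 0.0004, 0.0009], "turn": [0, 0, 0.0667]}, {"jaw": 0.04, "travel": [0, 0.0004, 0.0011], "turn": [0, 0, 0.075]}, {"jaw": 0.04, "travel": [0, 0.0004, 0.0011], "turn": [0, 0, 0.0833]}]'

```text
time: 28.35
position: [609.2, 4.9, 83.1]
ee_rot: [0.001, 0.998, 0.06, 0.001]
force: [0.6, -2.2, 5.0]
width: 46.0
gripper_force: 30.0
```

```bash
python3 -c "
from h import *
st((609.3,5.0,84.5),7)"
```

```text
end: M world [-0.453 -0.127  0.149] qd6 0.208 tau6 -0.116
t 28.4 pos [609.2   5.   83.1] travel mm [ 0.1 -0.  -1.4] turn deg [ 0.08 -0.13 -0.14]
q6 1.441 ang 6.86 toolF [-0.21  2.99 -5.3 ] toolM [-0.439  0.031 -0.077] tau6 0.033 w 45.91 g 30.0
```

Scaled: 0.0002 m / 0.75 = 0.0003, 0.0001 m / 0.75 = 0.0001, 5 degrees / 180 = 0.0278.

step_arm --deltas '[{"jaw": 0.04, "travel": [0, 0.0001, 0], "turn": [0, 0, 0]}, {"jaw": 0.04, "travel": [0, 0.0001, 0], "turn": [0, 0, 0]}, {"jaw": 0.04, "travel": [0, 0.0001, 0], "turn": [0, 0, 0]}, {"jaw": 0.04, "travel": [0, 0.0001, 0], "turn": [0, 0, 0]}, {"jaw": 0.04, "travel": [0, 0.0001, 0], "turn": [0, 0, 0]}, {"jaw": 0.04, "travel": [0, 0.0001, 0], "turn": [0, 0, 0.0056]}, {"jaw": 0.04, "travel": [0, 0.0001, 0], "turn": [0, 0, 0.0111]}, {"jaw": 0.04, "travel": [0, 0.0001, 0.0001], "turn": [0, 0, 0.0167]}, {"jaw": 0.04, "travel": [0, 0.0001, 0.0001], "turn": [0, 0, 0.0222]}, {"jaw": 0.04, "travel": [0, 0.0001, 0.0003], "turn": [0, 0, 0.0278]}]'

```text
time: 29.65
position: [609.2, 5.0, 82.8]
ee_rot: [0.001, 1.0, 0.017, 0.001]
force: [1.3, -2.0, 5.5]
width: 46.1
gripper_force: 30.0
```

```bash
python3 -c "
from h import *
st((609.3,5.0,84.5),2)"
```

```text
end: M world [-0.192 -0.056  0.258] qd6 0.135 tau6 0.037
t 29.7 pos [609.2   5.   82.8] travel mm [ 0.1 -0.  -1.7] turn deg [ 0.07 -0.13 -0.08]
q6 1.527 ang 1.92 toolF [ 0.61  2.69 -5.57] toolM [-0.2    0.047 -0.21 ] tau6 0.169 w 45.77 g 30.0
```

Scaled: 0.0001 m / 0.75 = 0.0001, 2 degrees / 180 = 0.0111.

step_arm --deltas '[{"jaw": 0.04, "travel": [0, 0.0001, 0], "turn": [0, 0, 0]}, {"jaw": 0.04, "travel": [0, 0.0001, 0], "turn": [0, 0, 0]}, {"jaw": 0.04, "travel": [0, 0.0001, 0], "turn": [0, 0, 0]}, {"jaw": 0.04, "travel": [0, 0.0001, 0], "turn": [0, 0, 0]}, {"jaw": 0.04, "travel": [0, 0.0001, 0], "turn": [0, 0, 0]}, {"jaw": 0.04, "travel": [0, 0.0001, 0], "turn": [0, 0, 0]}, {"jaw": 0.04, "travel": [0, 0.0001, 0], "turn": [0, 0, 0]}, {"jaw": 0.04, "travel": [0, 0.0001, 0], "turn": [0, 0, 0.0039]}, {"jaw": 0.04, "travel": [0, 0.0001, 0], "turn": [0, 0, 0.0078]}, {"jaw": 0.04, "travel": [0, 0.0001, 0], "turn": [0, 0, 0.0111]}]'

```text
time: 30.95
position: [609.2, 5.0, 82.8]
ee_rot: [0.0, 1.0, -0.0, 0.001]
force: [0.7, -1.5, 4.9]
width: 46.4
gripper_force: 30.0
```

```bash
python3 -c "
from h import *
st((609.3,5.0,84.5),0)
for i in range(4):
    env.camera('top');s=env.read_state();print(s['wrist_torque'][2],s['tau'][5],s['joints'][5])"
```

```text
end: M world [-0.168 -0.055  0.269] qd6 0.081 tau6 0.141
t 31.0 pos [609.2   5.   82.8] travel mm [ 0.1 -0.  -1.7] turn deg [ 0.06 -0.13 -0.05]
q6 1.562 ang -0.05 toolF [ 1.19  1.89 -5.72] toolM [-0.115  0.056 -0.261] tau6 0.215 w 45.90 g 30.0
0.1684831672633258 0.26575961150228977 1.5611389115181034
0.17549882772551953 0.2069686632603407 1.5610173950249933
0.25282654130369414 0.19040139857679605 1.5610057787965181
0.20773075724648388 0.18724910449236631 1.5609632042851478
```

Moving torque has settled at about 0.265 N m, which is about 16 N. The turn since contact agrees, at about 15.5 N. Next I let go and rise clear.

step_arm --deltas '[{"jaw": 0.06, "travel": [0, 0, 0], "turn": [0, 0, 0]}, {"jaw": 0.0878, "travel": [0, 0, 0], "turn": [0, 0, 0]}, {"jaw": 0.0878, "travel": [0, 0, 0], "turn": [0, 0, 0]}, {"jaw": 0.0878, "travel": [0, 0, 0], "turn": [0, 0, 0]}, {"jaw": 0.0878, "travel": [0, 0, -0.0267], "turn": [0, 0, 0]}, {"jaw": 0.0878, "travel": [0, 0, -0.0667], "turn": [0, 0, 0]}, {"jaw": 0.0878, "travel": [0, 0, -0.12], "turn": [0, 0, 0]}, {"jaw": 0.0878, "travel": [-0.0267, 0, -0.1733], "turn": [0, 0, 0]}, {"jaw": 0.0878, "travel": [-0.0933, 0, -0.1733], "turn": [0, 0, 0]}, {"jaw": 0.0878, "travel": [-0.0933, 0, -0.1733], "turn": [0, 0, 0]}]'

```text
time: 32.45
position: [535.9, 4.9, 214.1]
ee_rot: [0.001, 1.0, 0.0, 0.001]
force: [0.4, 0.6, -0.2]
width: 87.7
gripper_force: 0.0
```

```bash
python3 - <<'E'
from h import *
np.set_printoptions(precision=2,suppress=True)
for _ in range(4): env.camera("top")
s=env.read_state();c=env.calibration("wrist");im=env.camera("wrist")[:,:,::-1].copy()
print(s["time"],s["position"],s["force"])
hsv=cv2.cvtColor(im,cv2.COLOR_BGR2HSV)
m=((hsv[...,1]<45)&(hsv[...,2]>95)).astype(np.uint8)
a=np.radians(17.3);u=np.array([np.cos(a),np.sin(a)]);v=np.array([-u[1],u[0]])
# plaster pixels on the block-top plane, in the stand frame
Q=np.argwhere(m)[:,::-1];P=np.array([ray("wrist",q,79.5,c)[:2] for q in Q[::2]])-[609.4,5.2]
k=(np.abs(P@v)<35)&(P@u<-25)&(P@u>-115);B=P[k]
x,y=B@u,B@v;print("n",k.sum(),"x 1/99%",np.percentile(x,[1,99]),"y",np.percentile(y,[1,50,99]),
 "y mid near/far",[np.mean(np.percentile(y[(x>l)&(x<l+20)],[2,98])) for l in(-95,-50)])
E
```

```text
32.65 [540.09   4.83 213.32] [-0.24  0.54  0.47]
n 2016 x 1/99% [-102.94  -25.96] y [-24.26  -0.15  24.48] y mid near/far [np.float64(-0.0907065017452986), np.float64(0.09691402934408444)]
```

The block sits square and centred, with its tail at about −104 mm, the same as before the nip.

```bash
python3 -c "
from plant import env
print(env.sign_off())"
```

```text
the job is handed in; nothing more can be done
None
```

The job is handed in after about 33 s of robot time: the tall block stands flat and home around the stud, the collar nips it at an estimated 15–16 N (from the turning torque), and the gripper is open and clear; I gave no move that went near the other things and took no final picture of them.

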